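# Spin down the wing nut of the spoon rack

## Robot

A 7-joint arm with a two-finger parallel gripper is mounted at the origin on the work surface. World frame = base frame: x ahead of the robot, y to its left, z up, the work surface at z = 0. Lengths are in m, angles in rad, forces in N, time in s.
With the tool pointing down it reaches from about 0.425 to 0.875 m from the base axis. Payload 8.4 kg.
Tool frame: the origin (TCP) lies at the very end of the fingers, on their centre line; the grasp point (between the pads) lies grasp_offset behind it (grasp_offset is the distance from the TCP to the grasp point, in m); z points along the fingers, y is the line along which they close (so a half turn about z gives the same grasp; the last joint's range is limited). The gripper opens to 85 mm and grips with 20 to 120 N. Pads are 22 mm wide; open, the fingers measure 114 mm over their backs; the gripper's body (76 mm by 85 mm) begins 54 mm behind the grasp point. The pads swing forward as they close: fully open they stand 13 mm farther back than shut.
Start: joints at [-1.376, 0.333, 0.04, 1.465, -0.013, 1.343, -0.059], TCP at [0.188, 0.622, 0.192] pointing down, gripper open.
Joint ranges: [-2.58, 2.58], [-0.38, 2.09], [-1.3, 1.39], [0.25, 2.4], [-1.5, 4.64], [0.08, 2.09], [-2.65, 2.65]. Speed limits (rad/s): [2.22, 2.22, 2.79, 2.79, 3.14, 3.14, 3.14].

## Interface

Orientations are given as a unit quaternion [w, x, y, z].
In Python, from plant import read_state, get_image, job_done, grasp_offset gives the robot as it stands. The module is installed in compiled form; this text tells all that it offers.
- The arm moves only by the tool drive_tool, never from a script. Its argument "plan" is a list of rows, each an object of numbers: "x", "y", "z": the shift along the world's x, y, z in units of 400 mm (1.0 is 400 mm); "ax", "ay", "az": the turn, a rotation vector about the world's x, y, z in units of pi rad (1.0 is pi rad). A call has 1 to 20 rows; each row is the pose to reach, as a shift and turn from the pose commanded when the call began, turning the shorter way round; what a row does not reach only later rows make up. A row lasts 1/8 s, in which the tool goes at most 62.5 mm and 10.7 degrees, less where a joint would pass 70% of its speed; a pose out of reach is approached as far as the arm can. A call with a number of a shift or a turn outside -1 to 1 is refused whole. A call with a gripper value outside its range is refused whole. "grip" is the closure, from -1 (fully open) to 1 (shut), so that 0 is half open, set as the call begins (left out, the last holds). The fingers move at their own pace and stop on an object; "force" is the grip in N (left out, the last holds). Time passes only in rows, so rows that repeat a pose let the fingers close. It gives the time, the measured TCP pose, the force, the opening and the grip force at its end, in the units of the state.
- read_state(): the state, without advancing time (a new reading comes with each control period).
- get_image(name): name is "scene" or "top" or "wrist"; returns a dict with "pixels" (400x640x3 uint8, red, green, blue), "depth" (400x640 float32, m along the optical axis (not along the pixel's ray), 0 where there is no reading), "camera_matrix" (3x3 intrinsics, pixels), "pose" (4x4, takes a point from camera to world coordinates); the wrist camera has in their place "mount" (4x4, takes a point from camera to tool coordinates, whose origin is the TCP and whose axes are the flange's). Camera axes: x right, y up, looking along -z (the intrinsics and any distortion apply to the point x, -y, -z); pixel columns grow to the right and rows downward; lengths in m; the calibration is good to about 2 mm. The wrist camera is an equidistant fisheye: a pixel r from the principal point sees the ray r / f radians off the axis. A picture is of the moment at which its call begins: read the wrist's pose just before it.
- job_done(): hands the job in; it is judged then, once.
The state is a dict: "time": time; "joint_pos": joint angles; "dq": joint speeds; "tau": joint torques, N m; "tool_pos": TCP position; "orientation": TCP orientation; "force": force on the tool from outside, world axes, zero at the start; "wrist_torque": the same for the moment, N m; "opening": opening from 0.0 (shut) to 1.0 (fully open); "grip_force": force on a finger pad.
Only numpy, scipy, OpenCV 4.12 (cv2) and the standard library are available. Lean on these libraries where they do the work, as an engineer would, in place of code of your own. Each camera call takes 0.05 s, during which the arm holds its last target. There are 200 camera calls.

## Task

The spoon rack in the drawer is loose: turn its wing nut clockwise (seen from above) by stroking its wings with the fingertips, stroke after stroke, until it is fully down on the rack's foot and will turn no further. Push gently and do not pinch or force the nut, leave the bowl, the cup, the wooden box and the basket where they are, and finish clear of everything.

Things in the scene. Friction and masses are not known exactly. Their poses are not given: they have to be found in the camera images.
- rack: Slotted steel spoon rack fixed to the drawer floor (height 0). Origin on the stud's axis at floor level; x points from the stud to the slotted plate, z up. Foot (steel on a wooden batten): 170 mm along y, x = -35 to 51 mm, top at z = 26 mm. Stud 10 mm thick, vertical, top at z = 68 mm. Reach the nut from its -x side, with +y and -y open too: no finger fits between nut and plate.
- plate_top (a point): Middle of the top edge of the rack's upright slotted plate: rack x = 42, y = 0, z = 78 mm. Plate 170 mm wide along rack y, 3 mm thick. Four small spoons hang in its slots (rack y = -57, -19, 19, 57 mm): handle ends stick out 7 mm towards the stud at z 63 to 69 mm, bowls slope down to the floor behind, as far as rack x = 147 mm. All fixed.
- wingnut: Black plastic wing nut: point on the stud's axis at its underside. Does not turn; sinks 1 mm per rad, from z = 32.5 mm at joint value 0 to 26 mm when seated. Hub 21 mm across (24 mm in the lowest 4 mm), top 22 mm above this point. Two opposite upright wings 7 mm thick, to 36 mm from the axis; they span 8 to 34 mm above this point at radii 20 to 36 mm, 8 to 24 mm nearer the hub.
- nut_turn (a joint): Turn of the wing nut, rad, growing clockwise as seen from above. It starts between 0 and 2.5 and comes to a stop, fully down, at 6.5. It turns easily (about 0.03 N m, 1 to 2 N at the wings) and stays where it is left. The wings are of soft plastic and flex: against the stop they yield by about 0.2 rad (5 mm at the tips) under 10 N and spring back.
- wing_tip (a point): Outer end of one of the two wings, 36 mm from the stud's axis, 22 mm above the nut's underside; it turns with the nut. The other wing is opposite.
- bowl: Small glass bowl, 100 mm across, 45 mm high, loose; origin under its centre.
- cup: Purple straw cup, 74 mm across, about 125 mm high, loose; origin under its centre.
- box: Closed wooden box with a sliding lid, 80 x 120 x 56 mm, loose; origin under its centre.
- basket: Rattan-look plastic basket, 186 x 156 x 90 mm, loose; origin under its centre.

How it is judged:
At the end, for the whole second after the job is handed in: The wing nut is turned down to its stop (joint value above 6.25 of 6.5 rad) and at rest; bowl, cup, box and basket stand upright within 20 mm of where they were (value of joint nut_turn above 6.25 rad and velocity of joint nut_turn below 0.1 rad/s and distance of each of bowl, cup, box, basket from where it was at the start of the episode below 0.02 m and angle between each of bowl, cup, box, basket's own z axis and vertical below 0.1 rad); the robot touches nothing.
It fails at once if the bowl is lifted or pushed away (20 mm or more) (distance of bowl from where it was at the start of the episode above 0.02 m).
It fails at once if the cup is lifted or pushed away (20 mm or more) (distance of cup from where it was at the start of the episode above 0.02 m).
It fails at once if the box is lifted or pushed away (20 mm or more) (distance of box from where it was at the start of the episode above 0.02 m).
It fails at once if the basket is lifted or pushed away (20 mm or more) (distance of basket from where it was at the start of the episode above 0.02 m).
It fails at once if the wing nut is pinched or forced (more than 30 N from the fingers) (contact force between the fingers and wingnut above 30 N).
It also fails if it takes over 64 s, if anything falls off the work surface, if the arm or the gripper's body presses on something with over 40 N, if the wrist force passes 120 N, or if a joint passes its speed limit or range.

## Working session

There is one attempt and no reset: what is moved stays moved. The work goes in short steps, Python scripts to look and compute and a tool call to move; the robot and the scene stay as the last step left them, time stands still between calls to the robot, and variables do not carry over. Pictures are saved under pics/ and viewed, at most 10 in all, crops included, and the job is handed in when it is done.

Besides the shell and the picture viewer there is one more tool, called after "Emit:" as a command line: name --argument value ..., lists and objects as JSON in quotes. drive_tool: Moves the arm, as the interface text tells. Shifts and turns lie within -1 to 1; 1 stands for 400 mm of shift or pi rad of turn. Its arguments: {"type":"object","properties":{"plan":{"type":"array"},"grip":{"type":"number"},"force":{"type":"number"}},"required":["plan"]}

```bash
mkdir -p pics; cat > h.py <<'E'
import numpy as np, cv2
from plant import read_state,get_image,grasp_offset
def cloud(im):
    d=im["depth"];K=im["camera_matrix"];v,u=np.mgrid[:400,:640]
    x=(u-K[0,2])/K[0,0]*d;y=(v-K[1,2])/K[1,1]*d
    P=np.stack([x,-y,-d],-1);T=np.array(im["pose"])
    return P@T[:3,:3].T+T[:3,3]
def save(n,px): cv2.imwrite(f"pics/{n}.png",cv2.cvtColor(px,cv2.COLOR_RGB2BGR))
E
python3 - <<'E'
from h import *
s=read_state();print(s,grasp_offset)
t=get_image("top");c=get_image("scene")
np.savez("a.npz",tp=t["pixels"],tc=cloud(t),sp=c["pixels"],sc=cloud(c))
print(t["pose"],t["camera_matrix"],c["pose"],c["camera_matrix"])
save("top1",t["pixels"]);save("scene1",c["pixels"])
E
```

```text
{'time': 0.0, 'joint_pos': array([-1.37618946,  0.33393268,  0.03985866,  1.4662795 , -0.01337726,
        1.34331042, -0.05852087]), 'dq': array([ 4.88341642e-06, -1.81062650e-03,  4.74989150e-04,  1.21205885e-03,
       -4.74991647e-04,  6.51799134e-05,  5.94158713e-04]), 'tau': array([-7.42474003e-04, -6.58561134e+01,  1.36511430e+00, -4.05564952e+01,
        1.68846193e-02,  1.25977534e-02, -8.31474580e-06]), 'tool_pos': array([0.18811718, 0.62163054, 0.19150302]), 'orientation': array([-5.67784900e-05,  1.46384846e-01,  9.89227367e-01, -8.30271371e-04]), 'force': array([-0.38609016, -0.27000868, -0.04546508]), 'wrist_torque': array([ 0.0212692 , -0.02429174, -0.03165527]), 'grip_force': 0.0, 'opening': 1.0017215297305293} 0.0187
[[ 0.091622    0.97032167 -0.22378843  0.29601192]
 [-0.99579277  0.08961051 -0.01914985 -0.01747553]
 [ 0.00147228  0.22460145  0.9744496   1.29405782]
 [ 0.          0.          0.          1.        ]] [[495.85537651   0.         316.60396869]
 [  0.         495.85537651 202.95071006]
 [  0.           0.           1.        ]] [[ 0.52836071 -0.65997188  0.53410867  1.28523251]
 [ 0.84889375  0.39980325 -0.34574088 -0.45548754]
 [ 0.01464088  0.63607742  0.77148633  1.12721192]
 [ 0.          0.          0.          1.        ]] [[491.43358045   0.         319.80479875]
 [  0.         491.43358045 199.31753838]
 [  0.           0.           1.        ]]
```

View pics/top1.png

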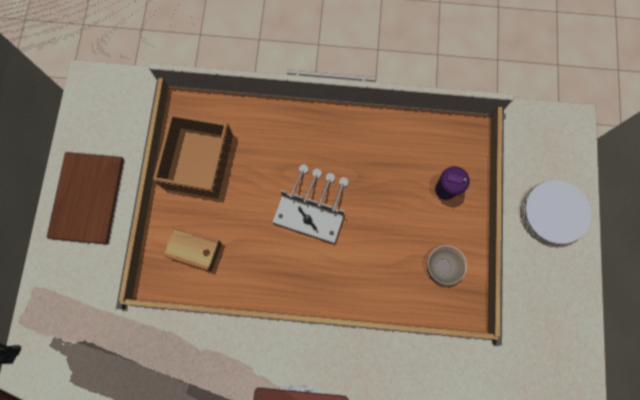

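View pics/scene1.png

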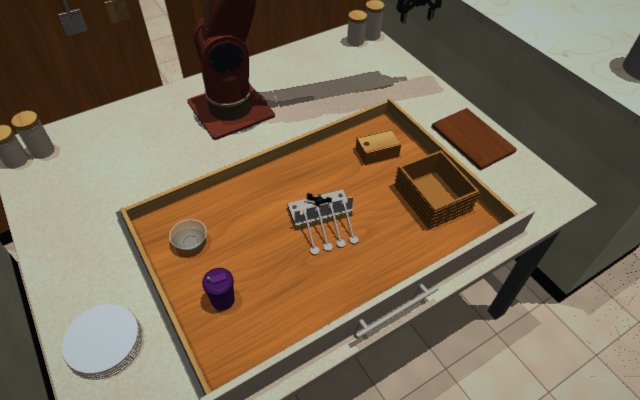

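The top view shows the rack's foot around pixel (309,217) with the black nut at (307,219) and the spoons pointing up the image. The box (192,250) and basket (195,155) are to the left, the cup (453,182) and bowl (446,265) to the right. The scene view shows the same layout, with the nut at (318,200).

```bash
python3 - <<'E'
from h import *
a=np.load("a.npz")
tp,tc,sp,sc=a["tp"].astype(int),a["tc"],a["sp"].astype(int),a["sc"]
for n,p,c,w in(("top",tp,tc,(180,260,265,355)),("scene",sp,sc,(180,235,275,365))):
    r0,r1,c0,c1=w;P=p[r0:r1,c0:c1].reshape(-1,3);C=c[r0:r1,c0:c1].reshape(-1,3)
    sat=P.max(1)-P.min(1)
    foot=(sat<30)&(P.max(1)>110)&(abs(C[:,2]-.026)<.006)
    q=C[foot][:,:2].astype(np.float32);print(n,"foot",foot.sum(),C[foot].mean(0),cv2.minAreaRect(q))
    nut=(P.max(1)<60)&(C[:,2]>.04)
    N=C[nut];print("nut",nut.sum(),N.mean(0),N[:,2].max(), cv2.minAreaRect(N[:,:2].astype(np.float32)))
    hi=(C[:,2]>.062)&~nut
    print("hi",hi.sum(),C[hi].mean(0),C[hi][:,2].max(),cv2.minAreaRect(C[hi][:,:2].astype(np.float32)))
    print("floor",np.median(C[(P[:,0]-P[:,2]>60)][:,2]))
for n,(u,v) in dict(box=(192,250),basket=(195,155),cup=(453,178),bowl=(446,265)).items(): print(n,tc[v,u])
big=cv2.resize(np.hstack([tp[185:255,265:355],]).astype(np.uint8),None,fx=6,fy=6,interpolation=cv2.INTER_CUBIC);save("crop1",big)
E
```

```text
top foot 1580 [0.5430094  0.02642918 0.02600557] ((0.5804348587989807, 0.019007034599781036), (0.16868676245212555, 0.1526118367910385), 77.258056640625)
nut 98 [0.55096106 0.02327533 0.06490832] 1.2940578189853649 ((0.4706816077232361, -0.023140020668506622), (0.3230733275413513, 0.13337919116020203), 20.575599670410156)
hi 241 [0.54480007 0.01737199 0.21254304] 1.2940578189853649 ((0.47383683919906616, -0.023762717843055725), (0.326998770236969, 0.14041616022586823), 21.214195251464844)
floor 0.0008210481180308538
scene foot 487 [0.53900814 0.02026365 0.02742776] ((0.5784449577331543, 0.01334582269191742), (0.16890215873718262, 0.15282154083251953), 75.65436553955078)
nut 444 [0.57216384 0.01265157 0.06359025] 1.1272119229002298 ((0.8913300037384033, -0.2343478798866272), (0.14830803871154785, 0.8912085294723511), 51.2416877746582)
hi 187 [ 0.63165655 -0.0233582   0.15026766] 1.1272119229002298 ((0.8916283249855042, -0.23720186948776245), (0.15295787155628204, 0.8870710730552673), 51.20472717285156)
floor 0.0022241554774899974
box [0.43100996 0.30653401 0.05688035]
basket [0.69531946 0.35054304 0.00463265]
cup [ 0.6620675  -0.32507326  0.1107193 ]
bowl [ 0.45929897 -0.34323454 -0.00184986]
```

View pics/crop1.png

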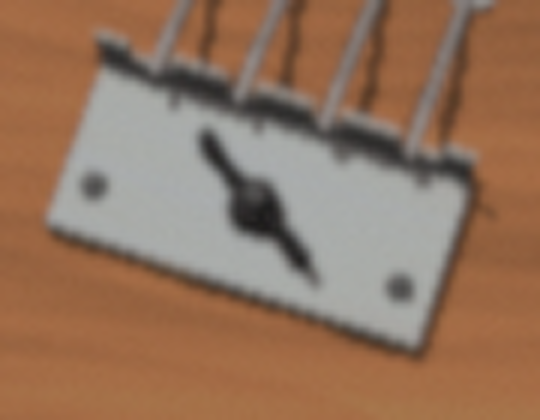

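The crop shows the foot's front corners at crop pixels (47,228) and (420,352). The hub is at (257,207) and the wing tips at (205,132) and (317,283).

```bash
cat >> h.py <<'E'
def ray(im_pose,K,u,v,z):
    T=np.array(im_pose);d=T[:3,:3]@np.array([(u-K[0,2])/K[0,0],-(v-K[1,2])/K[1,1],-1]);o=T[:3,3]
    return o+d*(z-o[2])/d[2]
E
python3 - <<'E'
from h import *
t=get_image("top");K=t["camera_matrix"];T=t["pose"]
f=lambda x,y,z:ray(T,K,265+(x+.5)/6-.5,185+(y+.5)/6-.5,z)
A=f(47,228,.026);B=f(420,352,.026);C=f(470,190,.026);D=f(103,66,.026)
print("front L,R, back R,L",A,B,C,D,np.linalg.norm(A-B),np.linalg.norm(B-C))
y=(A-B)/np.linalg.norm(A-B);print("rack y",y,"yaw x axis deg",np.degrees(np.arctan2(-y[0],y[1])))
x=np.array([y[1],-y[0],0]);print("origin from front mid",(A+B)/2+x*.035)
print("from back mid", (C+D)/2-x*.042)
h=f(257,207,.055);t1=f(205,132,.064);t2=f(317,283,.064)
print("hub",h,"tips",t1,t2,(t1+t2)/2,np.linalg.norm(t1-t2), np.degrees(np.arctan2(*(t1-t2)[1::-1])))
c=get_image("scene");p=c["pixels"].copy()
from h import cloud
big=cv2.resize(p[180:235,280:370],None,fx=7,fy=7,interpolation=cv2.INTER_CUBIC);save("crop2",big)
# robust median from depth
for im in(t,c):
    P=im["pixels"].astype(int).reshape(-1,3);Q=cloud(im).reshape(-1,3)
    m=(P.max(1)<70)&(Q[:,2]>.04)&(Q[:,2]<.08)&(np.hypot(Q[:,0]-h[0],Q[:,1]-h[1])<.045)
    N=Q[m];r=cv2.minAreaRect(N[:,:2].astype(np.float32));print(m.sum(),N.mean(0),N.max(0),r)
E
```

```text
front L,R, back R,L [0.52449451 0.11705726 0.026     ] [ 0.48539387 -0.04844052  0.026     ] [ 0.55809066 -0.0641621   0.026     ] [0.59861372 0.10065367 0.026     ] 0.17005403028891794 0.07437736609178346
rack y [0.22993073 0.973207   0.        ] yaw x axis deg -13.292993859191725
origin from front mid [0.53900644 0.02626079 0.026     ]
from back mid [0.5374775  0.02790288 0.026     ]
hub [0.53645898 0.02629807 0.055     ] tips [0.56489619 0.0510095  0.064     ] [ 0.50475883 -0.00213776  0.064     ] [0.53482751 0.02443587 0.064     ] 0.08025666601533119 41.469108010071736
81 [0.53824464 0.02665261 0.05606445] [0.58064836 0.05026293 0.07099483] ((0.545875608921051, 0.02840247191488743), (0.06746267527341843, 0.041079312562942505), 5.318741321563721)
167 [0.54659801 0.0212446  0.05595827] [0.58123727 0.0464113  0.07737454] ((0.550294041633606, 0.0116376131772995), (0.06728120148181915, 0.04673208296298981), 43.911842346191406)
```

View pics/crop2.png

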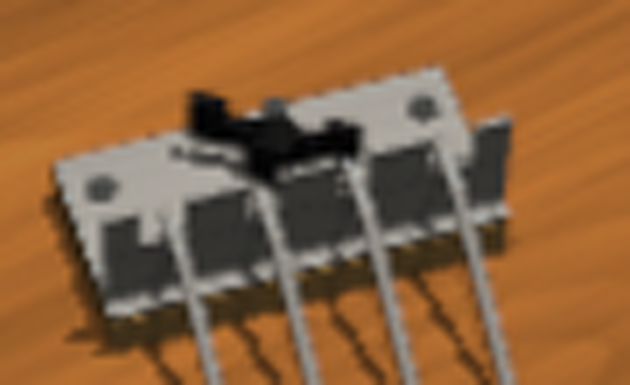

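The second crop confirms one wing points towards the plate side (crop (345,140)) and the other to the front (200,110). Stud is at about (0.5375, 0.0262) and the rack's yaw is about -13.3°. The foot length comes out at 170.05 mm, matching the given size. Next: shut the fingers and go over for a near look.

Emit:
drive_tool --plan '[{"x": 0.45, "y": -0.85}, {"x": 0.45, "y": -0.85}, {"x": 0.45, "y": -0.85}, {"x": 0.45, "y": -0.85}, {"x": 0.45, "y": -0.85}, {"x": 0.45, "y": -0.85}, {"x": 0.45, "y": -0.85}, {"x": 0.45, "y": -0.85}, {"x": 0.45, "y": -0.85}, {"x": 0.45, "y": -0.85}, {"x": 0.45, "y": -0.85}]' --grip 1 --force 20

```text
schema error: expected keys x, y, z, ax, ay, az
```

Emit:
drive_tool --plan '[{"x": 0.25, "y": -0.65}, {"x": 0.25, "y": -0.65}, {"x": 0.25, "y": -0.65}, {"x": 0.25, "y": -0.65}, {"x": 0.25, "y": -0.65}, {"x": 0.25, "y": -0.65}, {"x": 0.25, "y": -0.65}, {"x": 0.25, "y": -0.65}, {"x": 0.25, "y": -0.65}, {"x": 0.25, "y": -0.65}]'

```text
schema error: expected keys x, y, z, ax, ay, az
```

```bash
python3 - <<'E'
from h import *
s=read_state();print(s["time"],s["tool_pos"],s["orientation"],s["opening"],s["joint_pos"],s["force"])
w=get_image("wrist");save("w1",w["pixels"]);np.savez("w1.npz",pos=s["tool_pos"],q=s["orientation"],**w)
print(w["mount"],w["camera_matrix"])
E
```

```text
0.2 [0.18817017 0.62181936 0.19187281] [-3.02052587e-05  1.46385317e-01  9.89227517e-01 -5.08551569e-04] 0.9946148846333324 [-1.37620061  0.33362982  0.03988757  1.46592471 -0.01337717  1.34332256
 -0.05851023] [-0.384604   -0.21895038  1.013889  ]
[[-4.69100183e-04  9.62905511e-01  2.69838391e-01  6.86067604e-02]
 [ 9.99999818e-01  5.53723211e-04 -2.37486718e-04  1.42408372e-04]
 [-3.78093049e-04  2.69838230e-01 -9.62905596e-01 -1.81841783e-01]
 [ 0.00000000e+00  0.00000000e+00  0.00000000e+00  1.00000000e+00]] [[309.70691629   0.         317.13502365]
 [  0.         309.70691629 203.40405511]
 [  0.           0.           1.        ]]
```

View pics/w1.png

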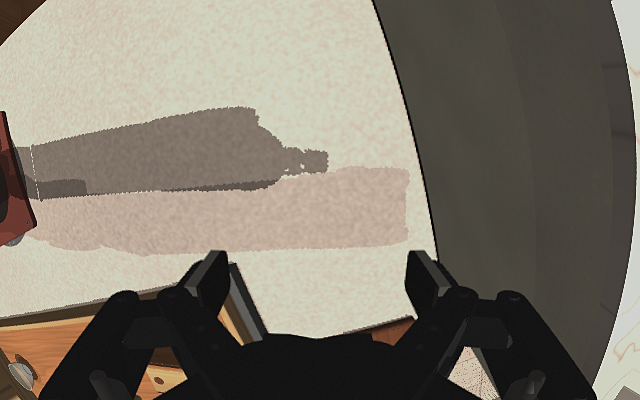

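The calls were refused because every row needs all six keys. The wrist image, taken at the start pose, shows the open fingers at the bottom, around (205,280) and (425,280).

Emit:
drive_tool --plan '[{"x": 0.45, "y": -0.85, "z": 0, "ax": 0, "ay": 0, "az": 0}, {"x": 0.45, "y": -0.85, "z": 0, "ax": 0, "ay": 0, "az": 0}, {"x": 0.45, "y": -0.85, "z": 0, "ax": 0, "ay": 0, "az": 0}, {"x": 0.45, "y": -0.85, "z": 0, "ax": 0, "ay": 0, "az": 0}, {"x": 0.45, "y": -0.85, "z": 0, "ax": 0, "ay": 0, "az": 0}, {"x": 0.45, "y": -0.85, "z": 0, "ax": 0, "ay": 0, "az": 0}, {"x": 0.45, "y": -0.85, "z": 0, "ax": 0, "ay": 0, "az": 0}, {"x": 0.45, "y": -0.85, "z": 0, "ax": 0, "ay": 0, "az": 0}, {"x": 0.45, "y": -0.85, "z": 0, "ax": 0, "ay": 0, "az": 0}, {"x": 0.45, "y": -0.85, "z": 0, "ax": 0, "ay": 0, "az": 0}]' --grip 1 --force 20

```text
time: 1.5
tool_pos: [0.3675, 0.2833, 0.1922]
orientation: [-0.0, 0.145, 0.989, -0.0]
force: [0.1, -0.6, 0.4]
opening: 0.005
grip_force: 0.0
```

Emit:
drive_tool --plan '[{"x": 0.27, "y": -0.66, "z": 0, "ax": 0, "ay": 0, "az": 0}, {"x": 0.27, "y": -0.66, "z": 0, "ax": 0, "ay": 0, "az": 0}, {"x": 0.27, "y": -0.66, "z": 0, "ax": 0, "ay": 0, "az": 0}, {"x": 0.27, "y": -0.66, "z": 0, "ax": 0, "ay": 0, "az": 0}, {"x": 0.27, "y": -0.66, "z": 0, "ax": 0, "ay": 0, "az": 0}, {"x": 0.27, "y": -0.66, "z": 0, "ax": 0, "ay": 0, "az": 0}, {"x": 0.27, "y": -0.66, "z": 0, "ax": 0, "ay": 0, "az": 0}, {"x": 0.27, "y": -0.66, "z": 0, "ax": 0, "ay": 0, "az": 0}]'

```text
time: 2.5
tool_pos: [0.476, 0.0197, 0.1923]
orientation: [-0.0, 0.145, 0.989, -0.0]
force: [-0.3, 1.0, 0.4]
opening: -0.0
grip_force: 0.0
```

```bash
python3 - <<'E'
from h import *
s=read_state();print(s["time"],s["tool_pos"],s["orientation"],s["opening"],s["joint_pos"],s["force"])
w=get_image("wrist");save("w2",w["pixels"]);np.savez("w2.npz",pos=s["tool_pos"],q=s["orientation"],**w)
E
```

```text
2.5 [0.47596364 0.01969769 0.19231751] [-1.31629257e-04  1.45076667e-01  9.89420408e-01 -2.13379174e-05] -0.00018788738845135336 [-0.76965164 -0.05794849  0.61988584  1.89662677  0.03496114  1.29257644
  1.11944105] [-0.33729765  1.01114539  0.36211499]
```

View pics/w2.png

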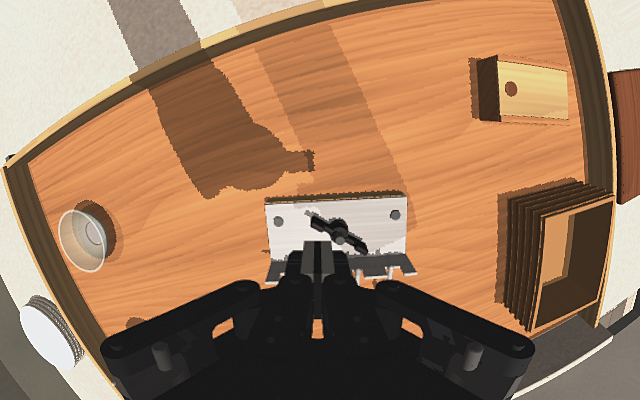

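The wrist view shows the foot's front corners at (264,203) and (406,193), the bolts at (278,221) and (395,215), the hub at (340,229) and the wing tips at (308,213) and (367,250). The shut fingertips are at (318,242).

```bash
cat >> h.py <<'E'
from scipy.spatial.transform import Rotation as R
def wray(w,pos,q,u,v,z):
    K=w["camera_matrix"];a=np.array([u-K[0,2],v-K[1,2]]);r=np.hypot(*a);th=r/K[0,0]
    d=np.array([*(a/r*np.sin(th)),np.cos(th)])*[1,-1,-1]
    M=w["mount"];Rt=R.from_quat(q,scalar_first=True).as_matrix()
    o=pos+Rt@M[:3,3];d=Rt@M[:3,:3]@d;return o+d*(z-o[2])/d[2]
E
python3 - <<'E'
from h import *
w=dict(np.load("w2.npz"));f=lambda u,v,z:wray(w,w["pos"],w["q"],u,v,z)
A=f(406,193,.026);B=f(264,203,.026);n=np.linalg.norm(A-B);y=(A-B)/n;x=np.array([y[1],-y[0],0])
print(A,B,n,np.degrees(np.arctan2(-y[0],y[1])),(A+B)/2+x*.035)
b=(f(278,221,.028)+f(395,215,.028))/2;print("bolt mid",b)
h=f(340,229,.054);print("hub",h, "stud top?",f(337,224,.068))
t1=f(367,250,.06);t2=f(308,213,.06);print(t1,t2,(t1+t2)/2,np.linalg.norm(t1-t2),np.degrees(np.arctan2(*(t1-t2)[1::-1])))
big=cv2.resize(w["pixels"][180:280,255:415],None,fx=5,fy=5,interpolation=cv2.INTER_CUBIC);save("w2c",big)
E
```

```text
[0.52181951 0.11654898 0.026     ] [ 0.48523993 -0.04823     0.026     ] 0.1687903400577559 -12.516226054095762 [0.53769793 0.02657443 0.026     ]
bolt mid [0.52724051 0.02904048 0.028     ]
hub [0.53156771 0.02958289 0.054     ] stud top? [0.51994459 0.02848101 0.068     ]
[0.56249903 0.05219575 0.06      ] [0.50195918 0.00198105 0.06      ] [0.5322291 0.0270884 0.06     ] 0.07865488273722956 39.67396782282733
```

View pics/w2c.png

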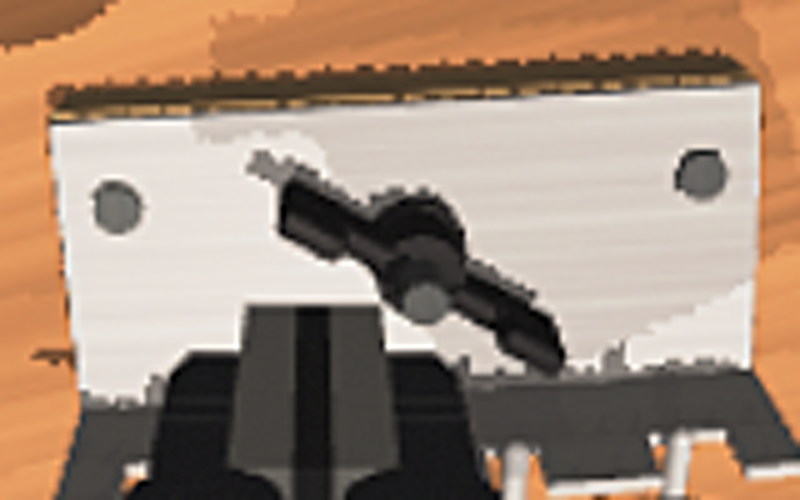

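The close crop shows the stud's top at crop (427,302), the foot's front corners at (50,122) and (757,88), and the fingertips' end at (245–385,305). I'll get the true fingertip shape from the wrist depth before touching anything.

```bash
python3 - <<'E'
from h import *
w=dict(np.load("w2.npz"));K=w["camera_matrix"]
f=lambda u,v,z:wray(w,w["pos"],w["q"],255+(u+.5)/5-.5,180+(v+.5)/5-.5,z)
print("stud top",f(427,302,.068));A=f(757,88,.026);B=f(50,122,.026);y=(A-B)/np.linalg.norm(A-B);x=np.array([y[1],-y[0],0])
print(A,B,np.linalg.norm(A-B),np.degrees(np.arctan2(-y[0],y[1])),(A+B)/2+x*.035)
v,u=np.mgrid[:400,:640];a=u-K[0,2];b=v-K[1,2];r=np.hypot(a,b)+1e-9;th=r/K[0,0]
d=w["depth"];P=np.stack([a/r*np.tan(th)*d,-b/r*np.tan(th)*d,-d],-1)
T=P@w["mount"][:3,:3].T+w["mount"][:3,3]*1
m=(T[...,2]<.01)&(d>0)
Q=T[m]*1000
for z0 in range(-90,10,6):
    s=Q[(Q[:,2]>=z0)&(Q[:,2]<z0+6)]
    if len(s): print(z0,len(s),"x",s[:,0].min().round(),s[:,0].max().round(),"y",s[:,1].min().round(),s[:,1].max().round())
Rt=R.from_quat(w["q"],scalar_first=True).as_matrix();W=T@Rt.T+w["pos"]
n=(w["pixels"].max(2)<70)&(W[...,2]>.034)&(W[...,2]<.075)&(np.hypot(W[...,0]-.538,W[...,1]-.0265)<.042)&(~m)
N=W[n];print(n.sum(),N.mean(0),N.max(0),cv2.minAreaRect(N[:,:2].astype(np.float32)))
far=N[np.hypot(N[:,0]-.538,N[:,1]-.0265)>.02];print("wing top z pct",np.percentile(far[:,2],[50,90,97]))
a=far[:,:2]-[.538,.0265];an=np.arctan2(a[:,1],a[:,0]);print("wing angle",np.degrees(np.angle(np.mean(np.exp(2j*an)))/2))
E
```

```text
stud top [0.53839522 0.02670016 0.068     ]
[0.52687276 0.11543285 0.026     ] [ 0.48660365 -0.04794578  0.026     ] 0.1682681738707183 -13.846120269638194 [0.54072117 0.02536751 0.026     ]
-90 1698 x -12.0 15.0 y -34.0 34.0
-84 481 x -7.0 14.0 y -28.0 28.0
-78 578 x -11.0 12.0 y -6.0 7.0
-72 356 x 7.0 12.0 y -14.0 14.0
-66 389 x 6.0 12.0 y -13.0 14.0
-60 342 x 6.0 12.0 y -14.0 14.0
-54 305 x 6.0 12.0 y -14.0 14.0
-48 159 x 7.0 12.0 y -12.0 12.0
714 [0.5356861  0.02725738 0.05391114] [0.57996226 0.05255629 0.06822415] ((0.5414931774139404, 0.0282598827034235), (0.07411100715398788, 0.030606769025325775), 21.892742156982422)
wing top z pct [0.06164251 0.06508919 0.06572388]
wing angle 43.426332245380955
```

```bash
python3 - <<'E'
from h import *
w=dict(np.load("w2.npz"));K=w["camera_matrix"]
v,u=np.mgrid[:400,:640];a=u-K[0,2];b=v-K[1,2];r=np.hypot(a,b)+1e-9;th=r/K[0,0]
d=w["depth"];P=np.stack([a/r*np.tan(th)*d,-b/r*np.tan(th)*d,-d],-1)
T=(P@w["mount"][:3,:3].T+w["mount"][:3,3])*1000
for c in(310,318,295): 
  for i in range(236,300,4): print(c,i,w["pixels"][i,c],d[i,c].round(3),T[i,c].round(0))
E
```

```text
310 236 [234 228 221] 0.372 [-70.  -8. 166.]
310 240 [204 192 184] 0.148 [ 12.  -3. -44.]
310 244 [68 65 62] 0.145 [ 11.  -3. -48.]
310 248 [69 66 62] 0.139 [ 12.  -3. -53.]
310 252 [67 65 61] 0.136 [ 11.  -3. -57.]
310 256 [68 65 61] 0.132 [ 11.  -3. -60.]
310 260 [68 66 62] 0.128 [ 11.  -3. -65.]
310 264 [67 65 61] 0.123 [ 12.  -3. -70.]
310 268 [69 66 62] 0.12 [ 12.  -3. -73.]
310 272 [65 63 59] 0.118 [ 11.  -3. -75.]
310 276 [92 89 84] 0.117 [ 10.  -3. -77.]
310 280 [19 20 21] 0.11 [ 12.  -2. -83.]
310 284 [24 24 24] 0.108 [ 12.  -2. -86.]
310 288 [25 25 26] 0.105 [ 12.  -2. -89.]
310 292 [23 23 24] 0.106 [ 10.  -2. -88.]
310 296 [24 25 26] 0.103 [ 10.  -2. -91.]
318 236 [234 228 222] 0.373 [-70.   1. 167.]
318 240 [203 192 183] 0.148 [ 12.   1. -44.]
318 244 [22 22 23] 0.143 [ 12.   1. -49.]
318 248 [21 22 21] 0.14 [ 11.   1. -53.]
318 252 [23 22 22] 0.135 [ 12.   1. -57.]
318 256 [22 21 22] 0.132 [ 11.   1. -61.]
318 260 [21 22 21] 0.127 [ 12.   1. -66.]
318 264 [23 23 24] 0.124 [ 12.   1. -69.]
318 268 [23 24 23] 0.121 [ 11.   1. -72.]
318 272 [24 25 24] 0.118 [ 11.   0. -75.]
[... 232 characters left out ...]
119 [  1.   0. -77.]
295 236 [233 226 220] 0.373 [-70. -27. 167.]
295 240 [233 225 220] 0.373 [-75. -27. 165.]
295 244 [235 228 222] 0.375 [-80. -27. 166.]
295 248 [236 230 223] 0.376 [-86. -27. 166.]
295 252 [18 18 20] 0.145 [  8. -10. -49.]
295 256 [25 25 26] 0.14 [  7. -10. -53.]
295 260 [33 34 33] 0.137 [  7. -10. -57.]
295 264 [29 28 29] 0.133 [  7.  -9. -61.]
295 268 [22 23 23] 0.13 [  7.  -9. -65.]
295 272 [24 23 24] 0.125 [  8.  -9. -69.]
295 276 [23 21 24] 0.108 [ 15.  -8. -85.]
295 280 [27 26 27] 0.106 [ 14.  -8. -87.]
295 284 [27 27 28] 0.107 [ 12.  -8. -87.]
295 288 [25 25 26] 0.105 [ 12.  -8. -88.]
295 292 [24 25 25] 0.1 [ 13.  -7. -93.]
295 296 [22 20 23] 0.099 [ 13.  -7. -95.]
```

The wrist depth puts the fingertips about 44 mm behind the stated TCP, so I'm checking their height with the other cameras.

```bash
python3 - <<'E'
from h import *
c=get_image("scene");C=cloud(c)
m=(np.hypot(C[...,0]-.476,C[...,1]-.02)<.06)&(C[...,2]>.09)&(C[...,2]<.45)
Q=C[m];Rr=Q[:,:2]-[.476,.0197]
for z in np.arange(.15,.35,.01):
    s=Q[(Q[:,2]>=z)&(Q[:,2]<z+.01)]
    if len(s): print(z.round(3),len(s),s.min(0).round(3),s.max(0).round(3))
v,u=np.where(m);print(u.min(),u.max(),v.min(),v.max())
save("scene2",cv2.resize(c["pixels"][60:260,200:440],None,fx=3,fy=3))
E
```

```text
0.23 9 [0.476 0.007 0.234] [0.488 0.02  0.24 ]
0.24 31 [0.465 0.004 0.24 ] [0.489 0.029 0.25 ]
0.25 35 [0.468 0.002 0.25 ] [0.488 0.028 0.26 ]
0.26 31 [0.469 0.002 0.261] [0.489 0.03  0.27 ]
0.27 40 [ 0.47  -0.012  0.27 ] [0.492 0.045 0.28 ]
0.28 110 [ 0.457 -0.019  0.28 ] [0.497 0.056 0.29 ]
0.29 96 [ 0.456 -0.027  0.29 ] [0.498 0.058 0.3  ]
0.3 104 [ 0.458 -0.034  0.3  ] [0.501 0.065 0.31 ]
0.31 116 [ 0.464 -0.039  0.31 ] [0.505 0.074 0.32 ]
0.32 159 [ 0.445 -0.039  0.32 ] [0.506 0.076 0.33 ]
0.33 141 [ 0.456 -0.031  0.33 ] [0.499 0.07  0.34 ]
0.34 72 [ 0.458 -0.026  0.34 ] [0.499 0.058 0.35 ]
282 329 72 142
```

View pics/scene2.png

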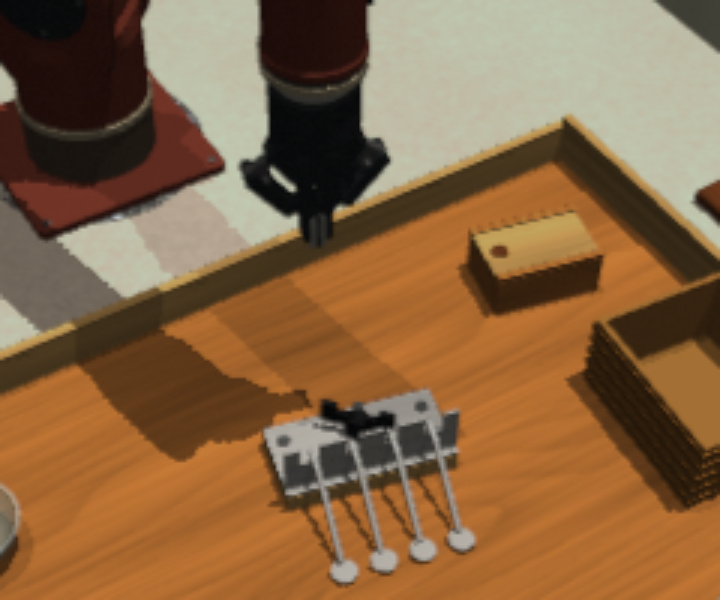

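The scene picture shows the shut fingertips at crop (317,240), and depth there gives z ≈ 0.235 against a reported TCP of 0.192. Both cameras agree the real tip is about 43 mm above the reported TCP, so I'll plan with tip z = tool z + 0.043. Next I go beside the trailing side of the near wing (rack (5,-38) mm) and part of the way down.

Emit:
drive_tool --plan '[{"x": 0.145, "y": -0.08, "z": 0, "ax": 0, "ay": 0, "az": 0}, {"x": 0.145, "y": -0.08, "z": 0, "ax": 0, "ay": 0, "az": 0}, {"x": 0.145, "y": -0.08, "z": -0.1, "ax": 0, "ay": 0, "az": 0}, {"x": 0.145, "y": -0.08, "z": -0.2, "ax": 0, "ay": 0, "az": 0}, {"x": 0.145, "y": -0.08, "z": -0.3, "ax": 0, "ay": 0, "az": 0}, {"x": 0.145, "y": -0.08, "z": -0.36, "ax": 0, "ay": 0, "az": 0}, {"x": 0.145, "y": -0.08, "z": -0.4, "ax": 0, "ay": 0, "az": 0}, {"x": 0.145, "y": -0.08, "z": -0.4, "ax": 0, "ay": 0, "az": 0}]'

```text
time: 3.6
tool_pos: [0.5335, -0.0134, 0.0319]
orientation: [-0.001, 0.146, 0.989, -0.0]
force: [0.5, -0.1, 0.3]
opening: 0.001
grip_force: 0.0
```

```bash
cat >> h.py <<'E'
def wcloud(w,pos,q):
    K=w["camera_matrix"];v,u=np.mgrid[:400,:640];a=u-K[0,2];b=v-K[1,2];r=np.hypot(a,b)+1e-9;th=r/K[0,0]
    d=w["depth"];P=np.stack([a/r*np.tan(th)*d,-b/r*np.tan(th)*d,-d],-1)
    T=P@w["mount"][:3,:3].T+w["mount"][:3,3];return T,T@R.from_quat(q,scalar_first=True).as_matrix().T+pos
O=np.array([.538,.0265]);EX=np.array([.973,-.230]);EY=np.array([.230,.973])
def rack(p): d=np.asarray(p)[...,:2]-O; return np.stack([d@EX,d@EY],-1)
def look(name):
    s=read_state();w=get_image("wrist");T,W=wcloud(w,s["tool_pos"],s["orientation"])
    save(name,w["pixels"]);print(s["time"],"tool rack mm",(rack(s["tool_pos"])*1e3).round(1),"tip z",s["tool_pos"][2]+.043,s["force"].round(1))
    r=rack(W);rr=np.hypot(r[...,0],r[...,1])
    n=(w["pixels"].max(2)<75)&(W[...,2]>.036)&(W[...,2]<.072)&(rr<.04)&(rr>.018)&~((T[...,2]<-.03)&(abs(T[...,1])<.05)&(abs(T[...,0])<.03))
    an=np.degrees(np.arctan2(r[...,1][n],r[...,0][n]));print("n",n.sum(),"axis deg (rack)",np.degrees(np.angle(np.mean(np.exp(2j*np.radians(an))))/2),"ztop",np.percentile(W[...,2][n],97) if n.sum() else None)
    print(np.histogram(an%360,24,(0,360))[0])
E
python3 -c "
from h import *
look('w3')"
```

```text
3.6 tool rack mm [  4.8 -39.9] tip z 0.07488605575953242 [ 0.5 -0.1  0.3]
n 819 axis deg (rack) 56.498692553575026 ztop 0.06526695010084774
[  0   0   0 276 249   0   0   0   0   0   0   0   0   0   0 282  12   0
   0   0   0   0   0   0]
```

View pics/w3.png

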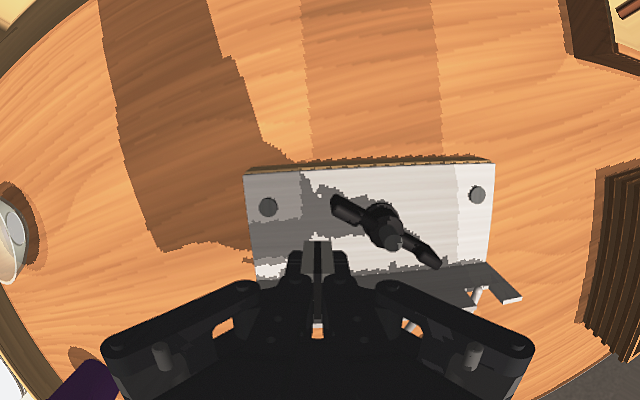

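The wrist view shows the nut's wings at (345,207) and (425,252), untouched, with the shut fingertips at (318,243) beside the near wing. Numerically the axis is at 56.5° in the rack frame and the wing top at z 0.065. Now computing the arc waypoints.

```bash
cat >> h.py <<'E'
def arc(a0,a1,n,Rm=34,rows=True):
    s=read_state();p0=s["tool_pos"][:2]
    for a in np.linspace(a0,a1,n):
        x,y=Rm*np.cos(np.radians(a)),Rm*np.sin(np.radians(a))
        W=O+(x*EX+y*EY)/1e3;print(round(a),((W-p0)/.4).round(3))
E
python3 -c "
from h import *
arc(276,66,22)"
```

```text
276 [-0.002  0.016]
266 [-0.016  0.019]
256 [-0.03   0.025]
246 [-0.042  0.033]
236 [-0.053  0.043]
226 [-0.062  0.054]
216 [-0.069  0.067]
206 [-0.074  0.082]
196 [-0.076  0.096]
186 [-0.075  0.111]
176 [-0.072  0.126]
166 [-0.066  0.139]
156 [-0.058  0.152]
146 [-0.048  0.163]
136 [-0.037  0.172]
126 [-0.024  0.179]
116 [-0.009  0.183]
106 [0.005 0.185]
96 [0.02  0.185]
86 [0.035 0.181]
76 [0.048 0.176]
66 [0.061 0.168]
```

Emit:
drive_tool --plan '[{"x": 0, "y": 0, "z": -0.035, "ax": 0, "ay": 0, "az": 0}, {"x": 0, "y": 0, "z": -0.068, "ax": 0, "ay": 0, "az": 0}, {"x": 0, "y": 0.01, "z": -0.068, "ax": 0, "ay": 0, "az": 0}, {"x": -0.016, "y": 0.019, "z": -0.068, "ax": 0, "ay": 0, "az": 0}, {"x": -0.03, "y": 0.025, "z": -0.068, "ax": 0, "ay": 0, "az": 0}, {"x": -0.042, "y": 0.033, "z": -0.068, "ax": 0, "ay": 0, "az": 0}, {"x": -0.053, "y": 0.043, "z": -0.068, "ax": 0, "ay": 0, "az": 0}, {"x": -0.062, "y": 0.054, "z": -0.068, "ax": 0, "ay": 0, "az": 0}, {"x": -0.069, "y": 0.067, "z": -0.068, "ax": 0, "ay": 0, "az": 0}, {"x": -0.069, "y": 0.067, "z": -0.068, "ax": 0, "ay": 0, "az": 0}]'

```text
time: 4.9
tool_pos: [0.5062, 0.0136, 0.0051]
orientation: [-0.0, 0.146, 0.989, 0.0]
force: [-0.6, -0.9, 0.2]
opening: 0.005
grip_force: 0.3
```

```bash
python3 -c "
from h import *
look('w4');arc(206,66,15)"
```

```text
4.9 tool rack mm [-28.  -19.9] tip z 0.04810216694322697 [-0.6 -0.9  0.2]
n 0 axis deg (rack) nan ztop None
[0 0 0 0 0 0 0 0 0 0 0 0 0 0 0 0 0 0 0 0 0 0 0 0]
206 [-0.004  0.014]
196 [-0.006  0.029]
186 [-0.005  0.044]
176 [-0.002  0.058]
166 [0.004 0.072]
156 [0.012 0.084]
146 [0.022 0.095]
136 [0.033 0.104]
126 [0.046 0.111]
116 [0.061 0.116]
106 [0.075 0.118]
96 [0.09  0.117]
86 [0.104 0.114]
76 [0.118 0.108]
66 [0.131 0.101]
  return _methods._mean(a, axis=axis, dtype=dtype,
  ret = ret.dtype.type(ret / rcount)
```

```bash
sed -i 's/(abs(T\[...,1\])<.05)&(abs(T\[...,0\])<.03)/(abs(T[...,1])<.016)\&(abs(T[...,0])<.015)/' h.py; python3 -c "
from h import *
look('w5')"
```

```text
4.95 tool rack mm [-27.8 -20.1] tip z 0.048117639070960186 [-0.1 -0.9 -0. ]
n 450 axis deg (rack) 2.2856212891574623 ztop 0.06462932588328041
[  0   0   0   0   0   0   0   0   0   0   0  93 357   0   0   0   0   0
   0   0   0   0   0   0]
```

The wing has moved from 236° to 182° with under 1 N on the wrist, so I'll carry on with the stroke.

Emit:
drive_tool --plan '[{"x": -0.004, "y": 0.014, "z": 0, "ax": 0, "ay": 0, "az": 0}, {"x": -0.006, "y": 0.029, "z": 0, "ax": 0, "ay": 0, "az": 0}, {"x": -0.005, "y": 0.044, "z": 0, "ax": 0, "ay": 0, "az": 0}, {"x": -0.002, "y": 0.058, "z": 0, "ax": 0, "ay": 0, "az": 0}, {"x": 0.004, "y": 0.072, "z": 0, "ax": 0, "ay": 0, "az": 0}, {"x": 0.012, "y": 0.084, "z": 0, "ax": 0, "ay": 0, "az": 0}, {"x": 0.022, "y": 0.095, "z": 0, "ax": 0, "ay": 0, "az": 0}, {"x": 0.033, "y": 0.104, "z": 0, "ax": 0, "ay": 0, "az": 0}, {"x": 0.046, "y": 0.111, "z": 0, "ax": 0, "ay": 0, "az": 0}, {"x": 0.061, "y": 0.116, "z": 0, "ax": 0, "ay": 0, "az": 0}, {"x": 0.075, "y": 0.118, "z": 0, "ax": 0, "ay": 0, "az": 0}, {"x": 0.09, "y": 0.117, "z": 0, "ax": 0, "ay": 0, "az": 0}, {"x": 0.104, "y": 0.114, "z": 0, "ax": 0, "ay": 0, "az": 0}, {"x": 0.118, "y": 0.108, "z": 0, "ax": 0, "ay": 0, "az": 0}, {"x": 0.118, "y": 0.108, "z": 0, "ax": 0, "ay": 0, "az": 0}]'

```text
time: 6.88
tool_pos: [0.5544, 0.0559, 0.0052]
orientation: [0.0, 0.147, 0.989, -0.0]
force: [-0.1, 0.7, 0.9]
opening: -0.003
grip_force: 0.4
```

```bash
python3 -c "
from h import *
look('w6')
p=read_state()['tool_pos'][:2]
for x,y in((8,40),(0,-42),(-5,-40)): print(x,y,((O+(x*EX+y*EY)/1e3-p)/.4).round(3))"
```

```text
6.875 tool rack mm [ 9.2 32.3] tip z 0.04824418089012926 [-0.1  0.7  0.9]
n 1202 axis deg (rack) 41.36409471828773 ztop 0.06192291874294675
[  0   0  30  77   0   0   0   0   0   0   0   0   0   0 906 188   0   0
   0   0   0   0   1   0]
8 40 [0.002 0.019]
0 -42 [-0.065 -0.176]
-5 -40 [-0.076 -0.168]
```

Turned about 3.4 rad so far, and the wing top sank by 3.4 mm, which agrees. Now lift over and go back to the start side for the second stroke.

Emit:
drive_tool --plan '[{"x": 0.002, "y": 0.019, "z": 0, "ax": 0, "ay": 0, "az": 0}, {"x": 0.002, "y": 0.019, "z": 0.1, "ax": 0, "ay": 0, "az": 0}, {"x": 0.002, "y": 0.019, "z": 0.1, "ax": 0, "ay": 0, "az": 0}, {"x": -0.025, "y": -0.08, "z": 0.1, "ax": 0, "ay": 0, "az": 0}, {"x": -0.065, "y": -0.176, "z": 0.1, "ax": 0, "ay": 0, "az": 0}, {"x": -0.065, "y": -0.176, "z": 0.1, "ax": 0, "ay": 0, "az": 0}, {"x": -0.065, "y": -0.176, "z": 0.04, "ax": 0, "ay": 0, "az": 0}, {"x": -0.065, "y": -0.176, "z": -0.005, "ax": 0, "ay": 0, "az": 0}, {"x": -0.065, "y": -0.176, "z": -0.005, "ax": 0, "ay": 0, "az": 0}]'

```text
time: 8.05
tool_pos: [0.5266, -0.0138, 0.0017]
orientation: [-0.001, 0.146, 0.989, -0.001]
force: [0.0, 0.2, 0.4]
opening: -0.001
grip_force: 0.0
```

```bash
python3 -c "
from h import *
look('w7');arc(266,66,21)"
```

```text
8.05 tool rack mm [ -1.8 -41.9] tip z 0.044668724585711986 [0.  0.2 0.4]
n 1281 axis deg (rack) 45.51701792488385 ztop 0.06204887029985072
[  0   0  69 299   0   0   0   0   0   0   0   0   0   0 531 382   0   0
   0   0   0   0   0   0]
266 [0.001 0.02 ]
256 [-0.012  0.026]
246 [-0.025  0.034]
236 [-0.036  0.044]
226 [-0.045  0.055]
216 [-0.052  0.069]
206 [-0.056  0.083]
196 [-0.058  0.097]
186 [-0.058  0.112]
176 [-0.055  0.127]
166 [-0.049  0.14 ]
156 [-0.041  0.153]
146 [-0.031  0.164]
136 [-0.019  0.173]
126 [-0.006  0.18 ]
116 [0.008 0.184]
106 [0.023 0.186]
96 [0.037 0.186]
86 [0.052 0.182]
76 [0.066 0.177]
66 [0.078 0.169]
```

Emit:
drive_tool --plan '[{"x": 0.001, "y": 0.02, "z": 0, "ax": 0, "ay": 0, "az": 0}, {"x": -0.012, "y": 0.026, "z": 0, "ax": 0, "ay": 0, "az": 0}, {"x": -0.025, "y": 0.034, "z": 0, "ax": 0, "ay": 0, "az": 0}, {"x": -0.036, "y": 0.044, "z": 0, "ax": 0, "ay": 0, "az": 0}, {"x": -0.045, "y": 0.055, "z": 0, "ax": 0, "ay": 0, "az": 0}, {"x": -0.052, "y": 0.069, "z": 0, "ax": 0, "ay": 0, "az": 0}, {"x": -0.056, "y": 0.083, "z": 0, "ax": 0, "ay": 0, "az": 0}, {"x": -0.056, "y": 0.083, "z": 0, "ax": 0, "ay": 0, "az": 0}]'

```text
time: 9.1
tool_pos: [0.5052, 0.0196, 0.0031]
orientation: [-0.0, 0.146, 0.989, 0.0]
force: [-0.2, -0.4, -0.3]
opening: -0.001
grip_force: 0.2
```

```bash
python3 -c "
from h import *
look('w8');arc(206,66,15)"
```

```text
9.1 tool rack mm [-30.4 -14.3] tip z 0.04613153205836764 [-0.2 -0.4 -0.3]
n 360 axis deg (rack) -7.513511575433217 ztop 0.06123773396316167
[  0   0   0   0   0   0   0   0   0   0   1 359   0   0   0   0   0   0
   0   0   0   0   0   0]
206 [-0.001 -0.001]
196 [-0.003  0.014]
186 [-0.002  0.029]
176 [0.001 0.043]
166 [0.007 0.057]
156 [0.014 0.069]
146 [0.024 0.08 ]
136 [0.036 0.09 ]
126 [0.049 0.096]
116 [0.063 0.101]
106 [0.078 0.103]
96 [0.093 0.102]
86 [0.107 0.099]
76 [0.121 0.094]
66 [0.134 0.086]
```

Emit:
drive_tool --plan '[{"x": -0.001, "y": 0.011, "z": 0, "ax": 0, "ay": 0, "az": 0}, {"x": -0.001, "y": 0.022, "z": 0, "ax": 0, "ay": 0, "az": 0}, {"x": -0.001, "y": 0.022, "z": 0, "ax": 0, "ay": 0, "az": 0}]'

```text
time: 9.52
tool_pos: [0.5049, 0.027, 0.0031]
orientation: [-0.0, 0.147, 0.989, -0.001]
force: [0.1, -5.5, 0.7]
opening: -0.001
grip_force: 2.4
```

```bash
python3 -c "
from h import *
look('w9')"
```

```text
9.525 tool rack mm [-32.3  -7.1] tip z 0.04609519292626522 [ 0.1 -5.5  0.7]
n 343 axis deg (rack) -20.379304518657804 ztop 0.060891925724783816
[  0   0   0   0   0   0   0   0   0   0 308   1   0   0   0   0   0   0
   0   0   0   0  34   0]
```

Emit:
drive_tool --plan '[{"x": 0.001, "y": 0.005, "z": 0, "ax": 0, "ay": 0, "az": 0}, {"x": 0.001, "y": 0.01, "z": 0, "ax": 0, "ay": 0, "az": 0}, {"x": 0.001, "y": 0.01, "z": 0, "ax": 0, "ay": 0, "az": 0}]'

```text
time: 9.95
tool_pos: [0.5051, 0.0297, 0.003]
orientation: [-0.0, 0.147, 0.989, -0.001]
force: [-0.4, -9.0, -0.0]
opening: -0.002
grip_force: 3.8
```

```bash
python3 -c "
from h import *
look('w10')"
```

```text
9.95 tool rack mm [-32.8  -4.4] tip z 0.04599289587198487 [-0.4 -9.  -0. ]
n 254 axis deg (rack) -23.88918081711527 ztop 0.060775641610863185
[  0   0   0   0   0   0   0   0   0   1 249   0   0   0   0   0   0   0
   0   0   0   4   0   0]
```

Force rises about 1.3 N per mm, like the described flex against the stop. Sink (4.5 mm) matches the turn (4.5 rad), giving a start value of about 2.0. I'll back off and see whether it springs back.

Emit:
drive_tool --plan '[{"x": 0, "y": -0.02, "z": 0, "ax": 0, "ay": 0, "az": 0}, {"x": 0, "y": -0.04, "z": 0, "ax": 0, "ay": 0, "az": 0}, {"x": 0, "y": -0.04, "z": 0, "ax": 0, "ay": 0, "az": 0}]'

```text
time: 10.38
tool_pos: [0.5057, 0.0155, 0.0034]
orientation: [0.0, 0.147, 0.989, 0.0]
force: [0.1, -0.1, -0.6]
opening: 0.001
grip_force: 0.0
```

```bash
python3 -c "
from h import *
look('w11')"
```

```text
10.375 tool rack mm [-28.9 -18.1] tip z 0.046358783409799924 [ 0.1 -0.1 -0.6]
n 886 axis deg (rack) -9.779640677805943 ztop 0.06099828743465249
[  0   0   0   0   0   0   0   0   0   0 131 755   0   0   0   0   0   0
   0   0   0   0   0   0]
```

It sprang back about 14°, so this is the stop. One gentle re-press and slow release will make sure that no recoil is left.

Emit:
drive_tool --plan '[{"x": 0, "y": 0.01, "z": 0, "ax": 0, "ay": 0, "az": 0}, {"x": 0, "y": 0.016, "z": 0, "ax": 0, "ay": 0, "az": 0}, {"x": 0, "y": 0.016, "z": 0, "ax": 0, "ay": 0, "az": 0}]'

```text
time: 10.8
tool_pos: [0.5054, 0.0226, 0.0032]
orientation: [-0.0, 0.146, 0.989, -0.0]
force: [-0.6, 0.3, -0.0]
opening: 0.002
grip_force: 0.2
```

Emit:
drive_tool --plan '[{"x": 0, "y": 0.003, "z": 0, "ax": 0, "ay": 0, "az": 0}, {"x": 0, "y": 0.006, "z": 0, "ax": 0, "ay": 0, "az": 0}, {"x": 0, "y": 0.006, "z": 0, "ax": 0, "ay": 0, "az": 0}]'

```text
time: 11.18
tool_pos: [0.5055, 0.0242, 0.0032]
orientation: [0.0, 0.146, 0.989, -0.0]
force: [0.1, -3.4, -0.3]
opening: 0.001
grip_force: 1.1
```

Emit:
drive_tool --plan '[{"x": 0, "y": 0.003, "z": 0, "ax": 0, "ay": 0, "az": 0}, {"x": 0, "y": 0.006, "z": 0, "ax": 0, "ay": 0, "az": 0}, {"x": 0, "y": 0.006, "z": 0, "ax": 0, "ay": 0, "az": 0}]'

```text
time: 11.55
tool_pos: [0.5054, 0.0263, 0.0032]
orientation: [-0.0, 0.147, 0.989, -0.0]
force: [0.3, -4.6, -0.3]
opening: -0.001
grip_force: 2.2
```

```bash
python3 -c "
from h import *
look('w12')"
```

```text
11.55 tool rack mm [-31.7  -7.7] tip z 0.046166342675643755 [ 0.3 -4.6 -0.3]
n 371 axis deg (rack) -19.650234824334884 ztop 0.06098377728874439
[  0   0   0   0   0   0   0   0   0   0 305  29   0   0   0   0   0   0
   0   0   0   0  37   0]
```

Contact starts at y ≈ 0.022 and the force rises linearly from there, so the nut is seated. Now a slow release, then out and up.

Emit:
drive_tool --plan '[{"x": 0, "y": -0.004, "z": 0, "ax": 0, "ay": 0, "az": 0}, {"x": 0, "y": -0.008, "z": 0, "ax": 0, "ay": 0, "az": 0}, {"x": 0, "y": -0.012, "z": 0, "ax": 0, "ay": 0, "az": 0}, {"x": 0, "y": -0.016, "z": 0, "ax": 0, "ay": 0, "az": 0}, {"x": 0, "y": -0.025, "z": 0, "ax": 0, "ay": 0, "az": 0}, {"x": -0.01, "y": -0.04, "z": 0, "ax": 0, "ay": 0, "az": 0}, {"x": -0.1, "y": -0.05, "z": 0, "ax": 0, "ay": 0, "az": 0}, {"x": -0.1, "y": -0.05, "z": 0.1, "ax": 0, "ay": 0, "az": 0}, {"x": -0.1, "y": -0.05, "z": 0.2, "ax": 0, "ay": 0, "az": 0}, {"x": -0.1, "y": -0.05, "z": 0.3, "ax": 0, "ay": 0, "az": 0}, {"x": -0.1, "y": -0.05, "z": 0.4, "ax": 0, "ay": 0, "az": 0}, {"x": -0.1, "y": -0.05, "z": 0.4, "ax": 0, "ay": 0, "az": 0}, {"x": -0.1, "y": -0.05, "z": 0.4, "ax": 0, "ay": 0, "az": 0}]'

```text
time: 13.22
tool_pos: [0.465, 0.0067, 0.1626]
orientation: [-0.0, 0.146, 0.989, 0.0]
force: [0.5, -0.1, -0.5]
opening: -0.004
grip_force: 0.0
```

```bash
python3 -c "
from h import *
look('w13');w=get_image('wrist')['pixels']
t=get_image('top');C=cloud(t);a=np.load('a.npz')
for n,(u,v) in dict(box=(192,250),basket=(195,155),cup=(453,178),bowl=(446,265)).items(): print(n,abs(C[v-12:v+12,u-12:u+12]-a['tc'][v-12:v+12,u-12:u+12]).mean())
save('fin',np.vstack([cv2.resize(w[120:280,220:460],(600,400))]))"
```

```text
13.225 tool rack mm [-66.5 -36. ] tip z 0.20561453892510645 [ 0.5 -0.1 -0.5]
n 244 axis deg (rack) -10.289426082900544 ztop 0.06116468537470515
[  1   0   0   0   0   0   0   0   0   0  26 159   0   0   0   0   0   0
   0   0   0   0  20  38]
box 0.004219824973361202
basket 0.008812375446072733
cup 0.004578655180752795
bowl 0.008495159733391
```

View pics/fin.png

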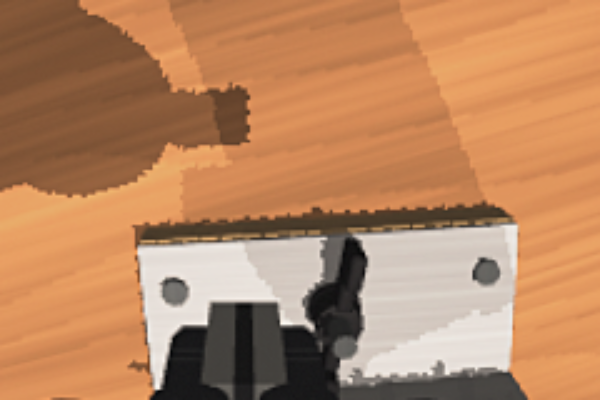

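The picture shows the nut resting with its near wing at (350,265), at about -10° in the rack frame. The fingers are clear above and the objects haven't moved.

```bash
python3 -c "
from plant import job_done
print(job_done())"
```

```text
the job is handed in; nothing more can be done
None
```

The wing nut is turned down to its stop (about 4.3 rad in two strokes; highest wrist force read 9 N), the gripper is clear, the bowl, cup, box and basket look unmoved, and the job was handed in at about 13 s; no verdict came back.

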